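Close the wide jar and hold it up to the code reader

TASK

The wide jar on the rotary vial rack has its stopper standing proud: before you turn the rack, press that stopper down until it is fully home. Then turn the carousel until the wide jar's label stands squarely in front of the grey code reader on the foot, and keep it there: finish with the gripper still firmly holding the carousel's centre knob so that the carousel stays still while the label is read. Leave everything else on the bench where it stands.

Things in the scene. Friction and masses are not known exactly. Their poses are not given: they have to be found in the camera images.
- rack_foot: Fixed aluminium foot of the rotary vial rack; origin on the work surface, on the vertical axis about which the carousel turns, z up. Its own -x points to the code reader, a grey box on a bracket at the end of the foot bar, 164 to 216 mm from the axis, 52 mm wide, top 78 mm above the surface.
- carousel (a joint): Turning angle of the carousel on its foot (rad), positive counterclockwise seen from above; turns freely, several turns either way, no detents, bearing friction about 0.02 N m. At 0 or any whole turn (2 pi) the wide jar is exactly in front of the reader; else the jar lies, seen from the axis, in the direction of the foot's own -x turned by this angle.
- deck (a point): Centre of the carousel's grey deck (236 mm across, top face 25 mm above the surface), on its axis. Six amber glass containers are seated in it 60 degrees apart, centred 85 mm from the axis: one wide jar, 44 mm across, and five slim closed vials, 27 mm across, stopper tops 89 mm above the surface. A clear guide plate steadies them; none comes out.
- label (a point): Middle of the paper code label on the wide jar's outward side, 107 mm from the carousel's axis, 67 mm above the surface; it turns with the carousel.
- read_point (a point): Point in front of the reader where the label must stand to be read: fixed to the foot, 107 mm from the axis towards the reader, 58 mm above the surface.
- stopper (a joint): Travel of the wide jar's white push-in stopper, straight down: 0 = standing 9 mm proud (it may start up to 1.5 mm further in), 0.009 = fully home, flange on the jar's rim. It is a tight push fit with about 8 N of friction: it moves while pushed harder than that and stays where it is left. Home is a rigid stop.
- stopper_top (a point): Centre of the top face of the wide jar's stopper, a flat white disc 48 mm across and 6 mm thick, 85 mm from the carousel's axis; 102 mm above the surface at joint value 0, 93 mm when home.
- knob: Black round fluted knob on top of the carousel's centre column, fixed to the carousel, so it turns with it: 38 mm across, 34 mm tall, from 133 to 167 mm above the surface; origin at the centre of its underside. It can be gripped from above at any yaw.
- knob_grip (a point): Middle of the knob, on the carousel's axis, 152 mm above the surface: a good place to grip.
- spare_vial: Bystander: slim amber vial with a white stopper, 30 mm across its stopper, 64 mm tall, standing loose beside the rack; origin at the centre of its underside.
- spare_stopper: Bystander: loose white stopper, flange 48 mm across and 6 mm thick, lying plug upwards beside the rack (19 mm tall in all); it is not needed; origin at the centre of its underside.
- reagent_bottle: Bystander: round clear bottle, 64 mm across, about 130 mm tall, beside the rack; origin at the centre of its underside.
- marker: Bystander: marker pen lying beside the rack, 136 mm long, 11 mm thick, along its own x; origin at the centre of its underside.
- pipette: Bystander: micropipette lying on its side, about 245 mm long (along its own x), 28 mm thick; origin at the centre of its underside.
- beaker: Bystander: small open glass cup, 52 mm across, 62 mm tall; origin at the centre of its underside.

How it is judged:
By the outcome, as a careful person would: the job done as asked, in the order asked, and still so for the second after the job is handed in, while the arm keeps its last pose, push and grip.
It also fails if it takes over 58 s, if anything falls off the work surface, if the arm or the gripper's body presses on something with over 40 N, if the wrist force passes 120 N, or if a joint passes its speed limit or range.

ROBOT

A 7-joint arm with a two-finger parallel gripper is mounted at the origin on the work surface. World frame = base frame: x ahead of the robot, y to its left, z up, the work surface at z = 0. Lengths are in m, angles in rad, forces in N, time in s.
With the tool pointing down it reaches from about 0.4 to 0.85 m from the base axis. Payload 10.4 kg.
Tool frame: the origin (TCP) lies on the centre line of the jaws, within the pads' length; the fingertips stand 11 mm ahead of it and the grasp point (between the pads) lies 8 mm behind it (tip_reach is the distance from the TCP to the fingertips, in m); z points along the fingers, y is the line along which they close (so a half turn about z gives the same grasp; the last joint's range is limited). The gripper opens to 85 mm and grips with 20 to 120 N. Pads are 22 mm wide; open, the fingers measure 114 mm over their backs; the gripper's body (76 mm by 85 mm) begins 54 mm behind the grasp point. The pads swing forward as they close: fully open they stand 13 mm farther back than shut.
Start: joints at [1.322, 0.332, -0.065, 1.46, 0.022, 1.35, -0.088], TCP at [0.14, -0.609, 0.242] pointing down, gripper open.
Joint ranges: [-2.6, 2.6], [-0.5, 2.12], [-1.47, 1.34], [0.16, 2.42], [-1.27, 4.41], [0.06, 2.06], [-2.6, 2.6]. Speed limits (rad/s): [2.22, 2.22, 2.79, 2.79, 3.14, 3.14, 3.14].

INTERFACE

Orientations are given as a unit quaternion [x, y, z, w].
In Python, from workcell import get_obs, camera, hand_in, tip_reach gives the robot as it stands. The module is installed in compiled form; this text tells all that it offers.
- The arm moves only by the tool move_arm, never from a script. Its argument "plan" is a list of rows, each an object with "delta_pos": the shift along the tool's x, y, z in fractions of the full range, 1 being 1 m, a list of three; "turn": the turn, a rotation vector about the tool's x, y, z in parts of the range, where 1.0 means 180 degrees, a list of three; "fingers": the closure, from 0 (fully open) to 1 (shut). A call has 1 to 12 rows; each row is the pose to reach, as a shift and turn from the pose commanded when the call began, along the tool's axes at that moment; what a row does not reach only later rows make up. A row lasts 1/8 s, in which the tool goes at most 62.5 mm and 10.7 degrees, less where a joint would pass 70% of its speed; a pose out of reach is approached as far as the arm can. A shift or turn number past 1, either way, is cut back to 1. A call with a gripper value outside its range is refused whole. The fingers move at their own pace and stop on an object; "force" is the grip in N (left out, the last holds). Time passes only in rows, so rows that repeat a pose let the fingers close. It gives the time, the measured TCP pose, the force, the opening and the grip force at its end, in the units of the state.
- get_obs(): the state, without advancing time (a new reading comes with each control period).
- camera(name): name is "side" or "top" or "wrist"; returns a dict with "color" (400x640x3 uint8, red, green, blue), "range_z" (400x640 float32, m along the optical axis (not along the pixel's ray), 0 where there is no reading), "fx", "fy", "cx", "cy" (pixels), "R" (3x3) and "t" (3): a world point X has camera coordinates R X + t; the wrist camera has in their place "tool_from_camera" (4x4, takes a point from camera to tool coordinates, whose origin is the TCP and whose axes are the flange's). Camera axes: x right, y down, z forward; pixel columns grow to the right and rows downward; lengths in m; the calibration is good to about 2 mm. A picture is of the moment at which its call begins: read the wrist's pose just before it.
- hand_in(): hands the job in; it is judged then, once.
The state is a dict: "clock": time; "joint_pos": joint angles; "joint_velocities": joint speeds; "tau": joint torques, N m; "position": TCP position; "ee_rot": TCP orientation; "ft_force": force on the tool from outside, world axes, zero at the start; "torque": the same for the moment, N m; "grip_width": opening from 0.0 (shut) to 1.0 (fully open); "grasp_force": force on a finger pad.
Only numpy, scipy, OpenCV 4.12 (cv2) and the standard library are available. Lean on these libraries where they do the work, as an engineer would, in place of code of your own. Each camera call takes 0.05 s, during which the arm holds its last target. There are 200 camera calls.

## Working session

There is one attempt and no reset: what is moved stays moved. The work goes in short steps, Python scripts to look and compute and a tool call to move; the robot and the scene stay as the last step left them, time stands still between calls to the robot, and variables do not carry over. Pictures are saved under pics/ and viewed, at most 10 in all, crops included, and the job is handed in when it is done.

Besides the shell and the picture viewer there is one more tool, called after ">>>" as name(argument=value, ...), one argument or row to a line, values as JSON. move_arm: Moves the arm, as the interface text tells. Its arguments: {"type":"object","properties":{"plan":{"type":"array","items":{"type":"object","properties":{"delta_pos":{"type":"array","items":{"type":"number"}},"turn":{"type":"array","items":{"type":"number"}},"fingers":{"type":"number"}}}},"force":{"type":"number"}},"required":["plan"]}

```bash
mkdir -p pics; cat > h.py <<'E'
import numpy as np, cv2
from workcell import get_obs, camera, hand_in, tip_reach
def save(c,n): cv2.imwrite('pics/'+n,c['color'][...,::-1])
def pts(c):
    z=c['range_z'];v,u=np.indices(z.shape)
    P=np.stack([(u-c['cx'])/c['fx']*z,(v-c['cy'])/c['fy']*z,z],-1)
    return (P-c['t'])@c['R']   # R^T (p-t)
E
python3 - <<'E'
from h import *
o=get_obs();print({k:np.round(v,3) for k,v in o.items()},tip_reach)
for n in('top','side'):
    c=camera(n);save(c,n+'1.png');np.savez(n+'1.npz',**c);print(n,c['fx'],c['cx'],c['cy'],c['R'].round(3).tolist(),c['t'].round(3))
E
```

```text
{'clock': np.float64(0.0), 'joint_pos': array([ 1.322,  0.333, -0.065,  1.461,  0.022,  1.35 , -0.089]), 'joint_velocities': array([-0.   , -0.001, -0.002, -0.   , -0.001,  0.003, -0.   ]), 'tau': array([-1.0000e-03, -6.2545e+01,  4.9000e-02, -3.9161e+01,  1.6000e-02,
        1.0000e-02,  0.0000e+00]), 'position': array([ 0.14 , -0.609,  0.241]), 'ee_rot': array([ 0.994,  0.113, -0.   , -0.001]), 'ft_force': array([-0.217, -0.241,  0.269]), 'torque': array([-0.001,  0.02 , -0.004]), 'grasp_force': np.float64(0.0), 'grip_width': np.float64(1.004)} 0.011
top 457.491952143266 313.4694620396751 194.44527454246946 [[0.011, -1.0, 0.022], [-0.996, -0.012, -0.086], [0.087, -0.021, -0.996]] [-0.031  0.567  1.398]
side 370.8375772575228 321.60241765113017 203.0277729011473 [[0.992, -0.13, -0.002], [-0.089, -0.667, -0.74], [0.094, 0.734, -0.673]] [-0.564  0.131  1.013]
```

View pics/top1.png

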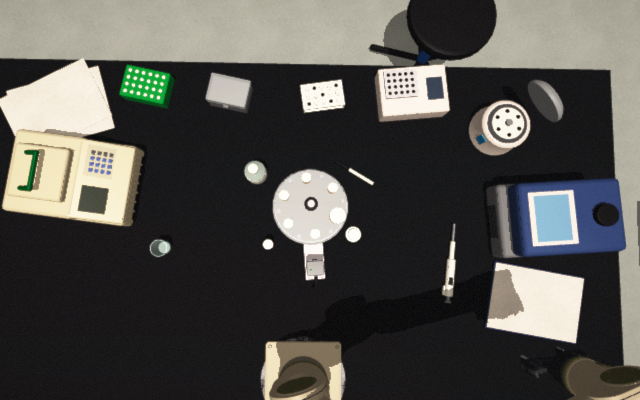

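View pics/side1.png

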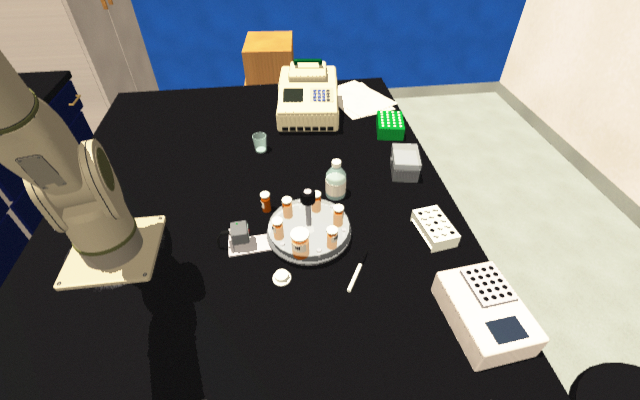

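The top view shows the rack centre at (311,204), the reader at (315,265), the wide jar at (338,215), the spare stopper at (353,234) and the bottle at (256,172). The side view agrees, with the jar at (300,240) and the knob at (308,197).

```bash
python3 - <<'E'
from h import *
for n in('top','side'):
    c=dict(np.load(n+'1.npz'));P=pts(c);col=c['color'].astype(int);mx=col.max(-1);mn=col.min(-1)
    X,Y,Z=P[...,0],P[...,1],P[...,2]
    near=(abs(X-.62)<.3)&(abs(Y+.03)<.25)&(c['range_z']>0)
    def ray(u,v,h):
        d=c['R'].T@np.array([(u-c['cx'])/c['fx'],(v-c['cy'])/c['fy'],1]);o=-c['R'].T@c['t'];return o+d*(h-o[2])/d[2]
    def comps(m,h,name,amin=8):
        k,l,s,ce=cv2.connectedComponentsWithStats(m.astype(np.uint8))
        for i in range(1,k):
            if s[i,4]>=amin: print(n,name,ce[i].round(1),s[i,4],'depth',np.round(np.median(P[l==i],0),4),'ray',ray(*ce[i],h).round(4))
    comps(near&(Z>.145)&(Z<.18),.167,'knobtop')
    comps(near&(mn>185)&(Z>.075)&(Z<.115),.1,'stoppers')
    comps(near&(Z>.068)&(Z<.082)&(mx<190),.078,'reader?')
    m=near&(Z>.018)&(Z<.032);(ex)=cv2.fitEllipse(cv2.convexHull(np.argwhere(m)[:,::-1].astype(np.float32)));print(n,'deck',ex,ray(*ex[0],.025))
c=np.load('top1.npz');cv2.imwrite('pics/t2.png',cv2.resize(c['color'][150:290,240:370,::-1],None,fx=4,fy=4,interpolation=2))
E
```

```text
top knobtop [310.7 203.5] 152 depth [ 0.5287 -0.015   0.1665] ray [ 0.5296 -0.0144  0.167 ]
top stoppers [390.5  96.5] 330 depth [ 0.866  -0.2563  0.0811] ray [ 0.86   -0.2521  0.1   ]
top stoppers [240.1  92.2] 206 depth [0.8731 0.2033 0.078 ] ray [0.8655 0.1997 0.1   ]
top stoppers [381.4  83.3] 17 depth [ 0.9079 -0.2276  0.0765] ray [ 0.9004 -0.2248  0.1   ]
top stoppers [381.9  91.7] 11 depth [ 0.8811 -0.2303  0.0769] ray [ 0.8744 -0.2263  0.1   ]
top stoppers [305.8 176.8] 77 depth [ 6.143e-01 -5.000e-04  8.890e-02] ray [6.132e-01 2.000e-04 1.000e-01]
top stoppers [252.8 176.8] 77 depth [0.6117 0.1563 0.0938] ray [0.6109 0.1561 0.1   ]
top stoppers [332.4 187.1] 77 depth [ 0.5846 -0.0785  0.0896] ray [ 0.5835 -0.0788  0.1   ]
top stoppers [283.5 194.7] 80 depth [0.5594 0.0655 0.0894] ray [0.5591 0.065  0.1   ]
top stoppers [337.3 215.1] 206 depth [ 0.5012 -0.0931  0.1014] ray [ 0.5008 -0.094   0.1   ]
top stoppers [287.6 223. ] 78 depth [0.4764 0.051  0.089 ] ray [0.4761 0.0516 0.1   ]
top stoppers [314.7 233.4] 81 depth [ 0.4477 -0.0291  0.0894] ray [ 0.4465 -0.0281  0.1   ]
to
[... 1494 characters left out ...]
 ]
side reader? [317.9 198.6] 10 depth [0.5668 0.0552 0.0739] ray [0.5649 0.0525 0.078 ]
side reader? [341.  212.6] 11 depth [ 0.6228 -0.0099  0.0757] ray [ 0.6201 -0.0129  0.078 ]
side reader? [308.2 219.1] 20 depth [ 0.5288 -0.0231  0.0749] ray [ 0.5289 -0.0259  0.078 ]
side reader? [238.8 229.4] 271 depth [ 0.3465 -0.0398  0.0779] ray [ 0.3463 -0.0399  0.078 ]
side reader? [335.1 236.1] 15 depth [ 0.5909 -0.0934  0.0738] ray [ 0.5908 -0.0963  0.078 ]
side reader? [300.2 247.3] 31 depth [ 0.4987 -0.1182  0.073 ] ray [ 0.4992 -0.1219  0.078 ]
side deck ((353.5663757324219, 237.65347290039062), (152.24212646484375, 233.38059997558594), 98.34162139892578) [ 0.64857665 -0.06050117  0.025     ]
```

View pics/t2.png

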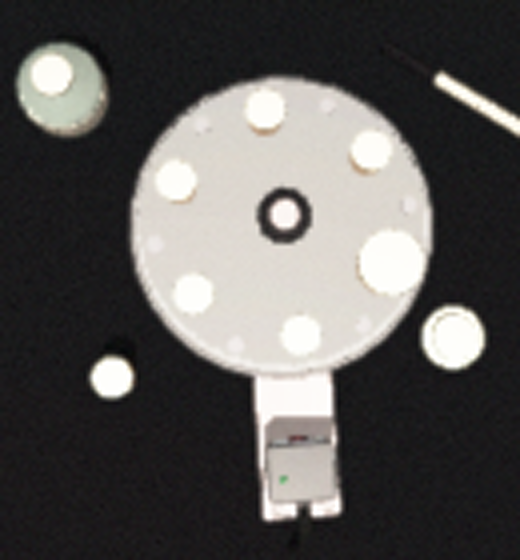

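The zoomed crop shows the six stoppers around the knob at (284,214), the wide stopper at (391,262), and the foot bar between columns 255–340 with the reader on it.

```bash
python3 - <<'E'
from h import *
from scipy.spatial.transform import Rotation as Ro
c=dict(np.load('top1.npz'));P=pts(c)
m=(c['color'].min(-1)>90)
v,u=np.indices(m.shape)
o=-c['R'].T@c['t']
def ray(u,v,h):
    d=c['R'].T@np.array([(u-c['cx'])/c['fx'],(v-c['cy'])/c['fy'],1]);return o+d*(h-o[2])/d[2]
mm=[]
for r in range(247,277):
    w=np.where(m[r,295:335])[0]+295
    a,b=ray(w[0]-.5,r,.01),ray(w[-1]+.5,r,.01);mm.append([a[0],a[1],b[1]])
mm=np.array(mm);print(mm[::4].round(4))
print('slopes',np.polyfit(mm[:,0],mm[:,1],1),np.polyfit(mm[:,0],mm[:,2],1),np.polyfit(mm[:,0],mm[:,1:].mean(1),1))
ob=get_obs();w=camera('wrist');save(w,'w1.png');print(w['tool_from_camera'].round(3),w['fx'])
R=Ro.from_quat(ob['ee_rot']).as_matrix();print(R.round(3));print(R.T@(np.array([.5005,-.095,.25])-ob['position']))
E
```

```text
[[ 4.043e-01  7.300e-03 -5.810e-02]
 [ 3.919e-01  7.100e-03 -5.820e-02]
 [ 3.796e-01  3.900e-03 -5.830e-02]
 [ 3.673e-01  3.700e-03 -5.840e-02]
 [ 3.550e-01  3.600e-03 -5.850e-02]
 [ 3.427e-01  3.000e-04 -5.860e-02]
 [ 3.305e-01  2.000e-04 -6.180e-02]
 [ 3.182e-01  0.000e+00 -6.500e-02]]
slopes [ 0.08972057 -0.02903854] [ 0.06074618 -0.08133702] [ 0.07523338 -0.05518778]
[[ 0.    -0.959 -0.284  0.073]
 [ 1.    -0.     0.001  0.001]
 [-0.001 -0.284  0.959 -0.132]
 [ 0.     0.     0.     1.   ]] 287.4653957066338
[[ 0.975  0.224 -0.   ]
 [ 0.224 -0.975  0.001]
 [-0.    -0.001 -1.   ]]
[ 0.46653265 -0.42003103 -0.00789485]
```

Units first: turns go in shares of 180 degrees. So -1.2 rad is -0.382.

>>> move_arm(
  plan=[
    {"delta_pos": [0.0467,-0.042,-0.001],"turn": [0,0,-0.0382],"fingers": 1},
    {"delta_pos": [0.0933,-0.084,-0.002],"turn": [0,0,-0.0764],"fingers": 1},
    {"delta_pos": [0.14,-0.126,-0.003],"turn": [0,0,-0.1146],"fingers": 1},
    {"delta_pos": [0.1866,-0.168,-0.004],"turn": [0,0,-0.1528],"fingers": 1},
    {"delta_pos": [0.2333,-0.21,-0.005],"turn": [0,0,-0.191],"fingers": 1},
    {"delta_pos": [0.28,-0.252,-0.006],"turn": [0,0,-0.2292],"fingers": 1},
    {"delta_pos": [0.3266,-0.294,-0.007],"turn": [0,0,-0.2674],"fingers": 1},
    {"delta_pos": [0.3732,-0.336,-0.008],"turn": [0,0,-0.3056],"fingers": 1},
    {"delta_pos": [0.42,-0.378,-0.008],"turn": [0,0,-0.3438],"fingers": 1},
    {"delta_pos": [0.4665,-0.42,-0.008],"turn": [0,0,-0.382],"fingers": 1},
    {"delta_pos": [0.4665,-0.42,-0.008],"turn": [0,0,-0.382],"fingers": 1},
    {"delta_pos": [0.4665,-0.42,-0.008],"turn": [0,0,-0.382],"fingers": 1},
  ],
)

```text
clock: 1.65
position: [0.5003, -0.0956, 0.25]
ee_rot: [0.757, 0.654, -0.0, -0.0]
ft_force: [0.0, -0.9, 0.8]
grip_width: 0.003
grasp_force: 0.0
```

```bash
cat >> h.py <<'E'
from scipy.spatial.transform import Rotation as Ro
def wpts(c,ob):
    z=c['range_z'];v,u=np.indices(z.shape)
    P=np.stack([(u-c['cx'])/c['fx']*z,(v-c['cy'])/c['fy']*z,z],-1)
    T=c['tool_from_camera'];P=P@T[:3,:3].T+T[:3,3]
    return P@Ro.from_quat(ob['ee_rot']).as_matrix().T+ob['position']
E
cat > look.py <<'E'
from h import *
import sys
ob=get_obs();print({k:np.round(ob[k],4).tolist() for k in('clock','position','ee_rot','ft_force','joint_pos','grip_width')})
c=camera('wrist');save(c,sys.argv[1]);P=wpts(c,ob);Z=P[...,2];col=c['color'].astype(int)
for nm,m in(('white',(col.min(-1)>150)&(Z>.08)&(Z<.11)),('knob',(Z>.16)&(Z<.172))):
    k,l,s,ce=cv2.connectedComponentsWithStats(m.astype(np.uint8))
    for i in range(1,k):
        if s[i,4]>150: print(nm,ce[i].round(0),s[i],P[l==i].mean(0).round(4),np.median(P[l==i],0).round(4))
np.savez('w.npz',P=P,col=col)
E
python3 look.py w2.png
```

```text
{'clock': 1.65, 'position': [0.5003, -0.0956, 0.25], 'ee_rot': [0.7566, 0.6539, -0.0003, -0.0002], 'ft_force': [0.0434, -0.9221, 0.8182], 'joint_pos': [0.7195, 0.1234, -0.6639, 1.7206, 0.0784, 1.3252, -0.1051], 'grip_width': 0.0034}
white [362.  11.] [346   0  33  25 694] [0.5593 0.0585 0.0892] [0.5591 0.0587 0.0892]
white [272.  39.] [257  21  32  36 919] [0.4764 0.0481 0.0892] [0.4764 0.048  0.0892]
white [427.  75.] [412  58  31  35 835] [ 0.6139 -0.0029  0.0893] [ 0.6138 -0.0028  0.0893]
white [259. 132.] [244 117  31  30 689] [ 0.4471 -0.0307  0.0891] [ 0.4471 -0.0307  0.0892]
knob [347. 100.] [ 320   72   54   57 2338] [ 0.5302 -0.0169  0.1672] [ 0.5301 -0.0168  0.1674]
```

View pics/w2.png

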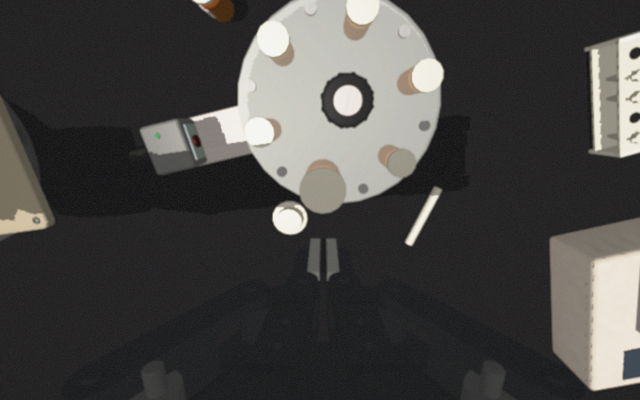

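The wrist view shows the wide stopper in shadow at (323,190), the knob at (348,100), the reader at (172,145) and the foot bar to its right.

```bash
python3 - <<'E'
from h import *
d=np.load('w.npz');P=d['P'];Z=P[...,2];col=d['col']
m=np.zeros(Z.shape,bool);m[150:225,290:356]=1
m&=(Z>.095)&(Z<.106);Q=P[m];(cx,cy),r=cv2.minEnclosingCircle(Q[:,:2].astype(np.float32));print('stopper',Q.mean(0),cx,cy,r,len(Q))
# reader top & bar
r=(Z>.074)&(Z<.082)&(P[...,0]<.42);r[:,:120]=0;Q=P[r][:,:2].astype(np.float32);b=cv2.minAreaRect(Q);print('reader',b,Q.mean(0))
r=(Z>.003)&(Z<.016)&(P[...,0]<.42)&(P[...,0]>.3)&(col.min(-1)>120);Q=P[r];print('bar',cv2.minAreaRect(Q[:,:2].astype(np.float32)),Q.mean(0),len(Q))
ax=np.array([.5302,-.0163])
V=np.array([[.5591,.0587],[.4764,.048],[.6138,-.0028],[.4471,-.0307]])-ax;print(np.degrees(np.arctan2(V[:,1],V[:,0])),np.hypot(*V.T))
E
```

```text
stopper [ 0.50089326 -0.09599534  0.10119388] 0.5008998513221741 -0.09669584780931473 0.02406458929181099 1693
reader ((0.34577542543411255, -0.03306091949343681), (0.04421612620353699, 0.051827725023031235), 4.835202217102051) [ 0.34684336 -0.03240027]
bar ((0.3805416524410248, -0.029544424265623093), (0.06166519597172737, 0.058486294001340866), 4.926632404327393) [ 0.38194099 -0.02835692  0.00825818] 2033
[  68.92666312  129.91932249    9.17312057 -170.16911353] [0.08037543 0.08383871 0.084683   0.08433843]
```

>>> move_arm(
  plan=[
    {"delta_pos": [0,0,0.05],"turn": [0,0,0],"fingers": 1},
    {"delta_pos": [0,0,0.09],"turn": [0,0,0],"fingers": 1},
    {"delta_pos": [0,0,0.12],"turn": [0,0,0],"fingers": 1},
    {"delta_pos": [0,0,0.134],"turn": [0,0,0],"fingers": 1},
    {"delta_pos": [0,0,0.136],"turn": [0,0,0],"fingers": 1},
    {"delta_pos": [0,0,0.138],"turn": [0,0,0],"fingers": 1},
    {"delta_pos": [0,0,0.14],"turn": [0,0,0],"fingers": 1},
    {"delta_pos": [0,0,0.14],"turn": [0,0,0],"fingers": 1},
  ],
)

```text
clock: 2.7
position: [0.5014, -0.0957, 0.1113]
ee_rot: [0.757, 0.654, 0.0, 0.001]
ft_force: [0.3, -0.5, 4.2]
grip_width: 0.001
grasp_force: 2.6
```

>>> move_arm(
  plan=[
    {"delta_pos": [0,0,0.001],"turn": [0,0,0],"fingers": 1},
    {"delta_pos": [0,0,0.002],"turn": [0,0,0],"fingers": 1},
    {"delta_pos": [0,0,0.003],"turn": [0,0,0],"fingers": 1},
    {"delta_pos": [0,0,0.004],"turn": [0,0,0],"fingers": 1},
    {"delta_pos": [0,0,0.005],"turn": [0,0,0],"fingers": 1},
    {"delta_pos": [0,0,0.005],"turn": [0,0,0],"fingers": 1},
  ],
)

```text
clock: 3.45
position: [0.5015, -0.0957, 0.1064]
ee_rot: [0.757, 0.654, 0.0, 0.001]
ft_force: [-0.6, -0.6, 5.8]
grip_width: -0.0
grasp_force: 3.2
```

>>> move_arm(
  plan=[
    {"delta_pos": [0,0,0.001],"turn": [0,0,0],"fingers": 1},
    {"delta_pos": [0,0,0.002],"turn": [0,0,0],"fingers": 1},
    {"delta_pos": [0,0,0.003],"turn": [0,0,0],"fingers": 1},
    {"delta_pos": [0,0,0.003],"turn": [0,0,0],"fingers": 1},
  ],
)

```text
clock: 3.95
position: [0.502, -0.0959, 0.1041]
ee_rot: [0.757, 0.654, 0.001, 0.002]
ft_force: [-0.4, -2.0, 10.9]
grip_width: 0.003
grasp_force: 5.6
```

>>> move_arm(
  plan=[
    {"delta_pos": [0,0,0.001],"turn": [0,0,0],"fingers": 1},
    {"delta_pos": [0,0,0.002],"turn": [0,0,0],"fingers": 1},
    {"delta_pos": [0,0,0.003],"turn": [0,0,0],"fingers": 1},
    {"delta_pos": [0,0,0.003],"turn": [0,0,0],"fingers": 1},
  ],
)

```text
clock: 4.45
position: [0.5045, -0.0967, 0.1038]
ee_rot: [0.757, 0.654, 0.002, 0.004]
ft_force: [-1.8, -2.9, 30.5]
grip_width: 0.003
grasp_force: 15.5
```

>>> move_arm(
  plan=[
    {"delta_pos": [0,0,-0.02],"turn": [0,0,0],"fingers": 1},
    {"delta_pos": [0,0,-0.07],"turn": [0,0,0],"fingers": 1},
    {"delta_pos": [0,0,-0.12],"turn": [0,0,0],"fingers": 1},
    {"delta_pos": [0,0,-0.151],"turn": [0,0,0],"fingers": 1},
    {"delta_pos": [0,0,-0.151],"turn": [0,0,0],"fingers": 0.2},
    {"delta_pos": [0,0,-0.151],"turn": [0,0,0],"fingers": 0},
  ],
)

```text
clock: 5.2
position: [0.5002, -0.0953, 0.2497]
ee_rot: [0.756, 0.654, -0.0, -0.0]
ft_force: [0.5, 0.4, 0.1]
grip_width: 0.414
grasp_force: 0.0
```

```bash
python3 look.py w3.png; python3 - <<'E'
from h import *
d=np.load('w.npz');P=d['P'];Z=P[...,2]
m=np.hypot(P[...,0]-.5009,P[...,1]+.0963)<.02
m&=(Z>.085)&(Z<.106);print('stopper',np.median(P[m],0),m.sum())
ob=get_obs();R=Ro.from_quat(ob['ee_rot']).as_matrix();print(R.T@(np.array([.5302,-.0162,.24])-ob['position']))
E
```

```text
{'clock': 5.2, 'position': [0.5002, -0.0953, 0.2497], 'ee_rot': [0.7565, 0.654, -0.0003, -0.0002], 'ft_force': [0.4811, 0.3635, 0.1162], 'joint_pos': [0.7246, 0.1239, -0.67, 1.7212, 0.0793, 1.3246, -0.106], 'grip_width': 0.4143}
white [361.  10.] [345   0  34  25 686] [0.5585 0.059  0.0892] [0.5583 0.0593 0.0892]
white [272.  40.] [256  22  33  36 918] [0.4757 0.0477 0.0891] [0.4757 0.0476 0.0891]
white [427.  74.] [411  58  32  34 834] [ 0.6137 -0.002   0.0892] [ 0.6136 -0.0019  0.0893]
white [259. 133.] [245 118  30  31 684] [ 0.4472 -0.0314  0.0892] [ 0.4472 -0.0314  0.0892]
knob [347. 100.] [ 320   72   54   57 2350] [ 0.5302 -0.0167  0.1672] [ 0.5302 -0.0166  0.1673]
stopper [ 0.50097312 -0.09598296  0.09331368] 1141
[0.08265014 0.01843286 0.00925914]
```

>>> move_arm(
  plan=[
    {"delta_pos": [0.041,0.009,0],"turn": [0,0,0],"fingers": 0},
    {"delta_pos": [0.0825,0.0185,0],"turn": [0,0,0],"fingers": 0},
    {"delta_pos": [0.0825,0.0185,0],"turn": [0,0,0],"fingers": 0},
    {"delta_pos": [0.0825,0.0185,0],"turn": [0,0,0],"fingers": 0},
    {"delta_pos": [0.0825,0.0185,0.04],"turn": [0,0,0],"fingers": 0},
    {"delta_pos": [0.0825,0.0185,0.08],"turn": [0,0,0],"fingers": 0},
    {"delta_pos": [0.0825,0.0185,0.105],"turn": [0,0,0],"fingers": 0},
    {"delta_pos": [0.0825,0.0185,0.105],"turn": [0,0,0],"fingers": 0},
  ],
)

```text
clock: 6.25
position: [0.5292, -0.0178, 0.1434]
ee_rot: [0.757, 0.653, -0.002, -0.001]
ft_force: [0.4, -0.4, 0.6]
grip_width: 1.002
grasp_force: 0.0
```

```bash
python3 look.py w4.png
```

```text
{'clock': 6.25, 'position': [0.5292, -0.0178, 0.1434], 'ee_rot': [0.757, 0.6534, -0.0015, -0.0013], 'ft_force': [0.3803, -0.355, 0.6075], 'joint_pos': [0.574, 0.2851, -0.7155, 1.8015, 0.2044, 1.1346, -0.356], 'grip_width': 1.0021}
white [350.  94.] [ 326   69   49   51 1942] [0.5591 0.0631 0.0892] [0.5592 0.0632 0.0892]
white [223. 139.] [ 200  115   47   48 1741] [0.4763 0.0483 0.0891] [0.4764 0.0484 0.0892]
white [444. 184.] [ 420  162   46   44 1403] [ 0.6142 -0.0017  0.0893] [ 0.6143 -0.0016  0.0893]
white [206. 250.] [192 239  35  28 523] [ 0.4449 -0.0258  0.0893] [ 0.4446 -0.0254  0.0892]
white [401. 296.] [387 278  30  33 548] [ 0.5799 -0.0833  0.0893] [ 0.5801 -0.0836  0.0893]
white [298. 326.] [ 270  304   62   38 1359] [ 0.5001 -0.0958  0.0933] [ 0.4986 -0.0964  0.0933]
knob [322. 280.] [ 278  239   88   83 5547] [ 0.5309 -0.0139  0.1669] [ 0.531  -0.0134  0.1673]
knob [217. 281.] [187 260  45  59 815] [ 0.4861 -0.008   0.1663] [ 0.4875 -0.0046  0.1665]
knob [428. 281.] [414 260  47  60 825] [ 0.576  -0.0213  0.1662] [ 0.5739 -0.0198  0.1662]
```

View pics/w4.png

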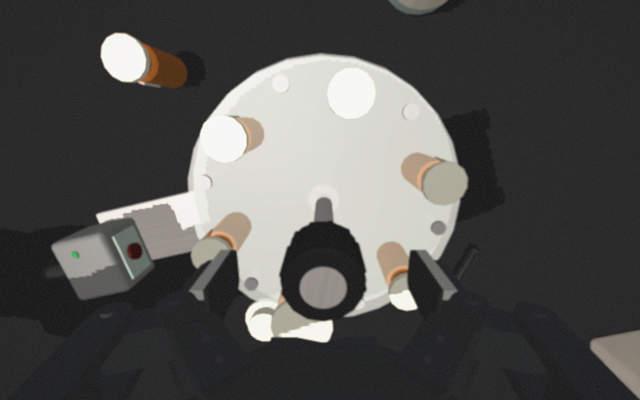

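The wrist view shows the knob at (322,280), centred between the open fingers at columns 215 and 430. The jar is behind it at (298,326) and the reader is at (115,255).

>>> move_arm(
  plan=[
    {"delta_pos": [0.0015,0.001,0],"turn": [0,0,0],"fingers": 0.3},
    {"delta_pos": [0.0015,0.001,0],"turn": [0,0,0],"fingers": 1},
    {"delta_pos": [0.0015,0.001,0],"turn": [0,0,0],"fingers": 1},
    {"delta_pos": [0.0015,0.001,0],"turn": [0,0,0],"fingers": 1},
    {"delta_pos": [0.0015,0.001,0],"turn": [0,0,0],"fingers": 1},
    {"delta_pos": [0.0015,0.001,0],"turn": [0,0,0],"fingers": 1},
    {"delta_pos": [0.0015,0.001,0],"turn": [0,0,0],"fingers": 1},
    {"delta_pos": [0.0015,0.001,0],"turn": [0,0,0],"fingers": 1},
  ],
  force=60,
)

```text
clock: 7.3
position: [0.5298, -0.0147, 0.1458]
ee_rot: [0.756, 0.654, -0.002, -0.001]
ft_force: [-17.8, 1.0, 15.7]
grip_width: 0.429
grasp_force: 60.1
```

```bash
cat > ang.py <<'E'
from h import *
ob=get_obs();print({k:np.round(ob[k],4).tolist() for k in('clock','position','ee_rot','ft_force','torque','joint_pos','grip_width','grasp_force')})
from scipy.optimize import least_squares
for n in('top','wrist'):
    ob=get_obs();c=camera(n);P=wpts(c,ob) if n=='wrist' else pts(c);Z=P[...,2]
    ax=np.array([.5302,-.0162])
    m=(c['color'].min(-1)>100)&(Z>.084)&(Z<.0975)&(c['range_z']>0)
    k,l,s,ce=cv2.connectedComponentsWithStats(m.astype(np.uint8));C=[]
    full=850 if n=='wrist' else 60
    for i in range(1,k):
        q=P[l==i].mean(0);r=np.hypot(*(q[:2]-ax))
        if s[i,4]>full and abs(r-.085)<.01:
            C.append(q[:2]);print(n,s[i,4],q.round(4),np.degrees(np.arctan2(*(q[:2]-ax)[::-1])).round(1))
    C=np.array(C)
    if len(C)>=3:
        A=np.c_[2*C,np.ones(len(C))];x=np.linalg.lstsq(A,(C**2).sum(1),rcond=None)[0];print('centre',x[:2])
E
python3 ang.py
```

```text
{'clock': 7.3, 'position': [0.5298, -0.0147, 0.1458], 'ee_rot': [0.7563, 0.6542, -0.0021, -0.0012], 'ft_force': [-17.7618, 0.9714, 15.6927], 'torque': [0.226, 2.9806, -0.0417], 'joint_pos': [0.5696, 0.2845, -0.7182, 1.7972, 0.2049, 1.1407, -0.3602], 'grip_width': 0.4287, 'grasp_force': 60.1011}
top 77 [0.5594 0.0657 0.0897] 70.4
top 75 [0.4755 0.0502 0.0892] 129.5
wrist 1865 [0.5591 0.0631 0.0892] 70.0
wrist 1698 [0.4764 0.0483 0.0891] 129.8
wrist 1530 [ 0.6133 -0.001   0.0891] 10.3
wrist 1247 [ 0.448  -0.0307  0.089 ] -170.0
wrist 1134 [ 0.5021 -0.0959  0.0933] -109.4
centre [ 0.53066619 -0.01635559]
```

To row units: 0.58 rad is 0.1846.

>>> move_arm(
  plan=[
    {"delta_pos": [0,-0.0015,-0.002],"turn": [0,0,0],"fingers": 1},
    {"delta_pos": [0,-0.0015,-0.002],"turn": [0,0,0.0318],"fingers": 1},
    {"delta_pos": [0,-0.0015,-0.002],"turn": [0,0,0.07],"fingers": 1},
    {"delta_pos": [0,-0.0015,-0.002],"turn": [0,0,0.1082],"fingers": 1},
    {"delta_pos": [0,-0.0015,-0.002],"turn": [0,0,0.1464],"fingers": 1},
    {"delta_pos": [0,-0.0015,-0.002],"turn": [0,0,0.1846],"fingers": 1},
  ],
)

```text
clock: 8.15
position: [0.5303, -0.0149, 0.1461]
ee_rot: [0.913, 0.409, -0.0, -0.0]
ft_force: [6.4, 0.7, -16.3]
grip_width: 0.429
grasp_force: 64.8
```

```bash
python3 ang.py
```

```text
{'clock': 8.15, 'position': [0.5303, -0.0149, 0.1461], 'ee_rot': [0.9127, 0.4087, -0.0001, -0.0003], 'ft_force': [6.4376, 0.7312, -16.2525], 'torque': [-0.0418, -1.4379, 0.0262], 'joint_pos': [0.5037, 0.2658, -0.6373, 1.8023, 0.1732, 1.1302, -0.9199], 'grip_width': 0.429, 'grasp_force': 64.7667}
top 75 [0.5205 0.0705 0.0892] 96.4
wrist 1856 [0.5989 0.0337 0.0892] 36.0
wrist 1693 [0.5219 0.0675 0.0891] 95.7
wrist 1532 [ 0.608  -0.0497  0.0892] -23.3
wrist 1261 [0.4541 0.0177 0.0889] 156.0
wrist 1155 [ 0.463  -0.0664  0.0932] -143.2
centre [ 0.53093126 -0.01626781]
```

To row units: 0.54 rad is 0.1719.

>>> move_arm(
  plan=[
    {"delta_pos": [0,0,0.001],"turn": [0,0,0.035],"fingers": 1},
    {"delta_pos": [0,0,0.001],"turn": [0,0,0.0732],"fingers": 1},
    {"delta_pos": [0,0,0.001],"turn": [0,0,0.1114],"fingers": 1},
    {"delta_pos": [0,0,0.001],"turn": [0,0,0.1464],"fingers": 1},
    {"delta_pos": [0,0,0.001],"turn": [0,0,0.1719],"fingers": 1},
    {"delta_pos": [0,0,0.001],"turn": [0,0,0.1719],"fingers": 1},
    {"delta_pos": [0,0,0.001],"turn": [0,0,0.1719],"fingers": 1},
  ],
)

```text
clock: 9.12
position: [0.5307, -0.0155, 0.146]
ee_rot: [0.988, 0.153, 0.0, 0.0]
ft_force: [4.0, -2.7, -11.0]
grip_width: 0.426
grasp_force: 65.6
```

```bash
python3 ang.py; python3 - <<'E'
from h import *
ob=get_obs();c=camera('wrist');save(c,'w5.png');P=wpts(c,ob);Z=P[...,2]
r=(Z>.074)&(Z<.0815)&(P[...,0]<.4)&(P[...,0]>.28)&(abs(P[...,1]+.03)<.06)&(c['range_z']>0);Q=P[r][:,:2].astype(np.float32);print('reader',cv2.minAreaRect(Q),len(Q))
E
```

```text
{'clock': 9.125, 'position': [0.5307, -0.0155, 0.146], 'ee_rot': [0.9882, 0.153, 0.0001, 0.0003], 'ft_force': [4.0093, -2.661, -11.0335], 'torque': [-0.6933, -1.0173, -0.0136], 'joint_pos': [0.4443, 0.254, -0.5673, 1.805, 0.1508, 1.1253, -1.4373], 'grip_width': 0.4261, 'grasp_force': 65.5867}
top 71 [0.5649 0.0634 0.0898] 66.5
top 77 [0.4808 0.0544 0.0892] 125.0
wrist 1857 [ 0.6151 -0.0075  0.0892] 5.9
wrist 1691 [0.5655 0.0605 0.0891] 65.3
wrist 1525 [ 0.5808 -0.0841  0.0891] -53.3
wrist 1246 [0.4819 0.0516 0.0889] 125.5
wrist 1154 [ 0.4473 -0.0255  0.0931] -173.6
centre [ 0.53118952 -0.01639424]
reader ((0.0, 0.0), (0.0, 0.0), 0.0) 0
```

View pics/w5.png

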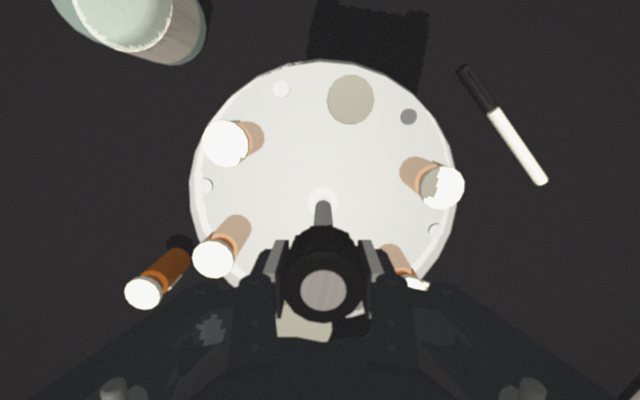

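The wrist view shows the jar's opposite vial at (350,98), with the jar behind the gripped knob (323,290). The reader is out of view, so I'll check its direction from the stored side and wrist images.

```bash
python3 - <<'E'
from h import *
ax={'side':(.5293,-.0184),'side_now':(.5293,-.0184),'top':(.5303,-.0142),'top_now':(.5303,-.0142)}
c0=camera('side');save(c0,'s5.png')
cv2.imwrite('pics/s5c.png',cv2.resize(c0['color'][170:290,210:370,::-1],None,fx=5,fy=5,interpolation=2))
for n,c in(('side',dict(np.load('side1.npz'))),('side_now',c0),('top',dict(np.load('top1.npz')))):
    P=pts(c);Z=P[...,2]
    r=(Z>.0755)&(Z<.081)&(P[...,0]<.385)&(P[...,0]>.3)&(abs(P[...,1]+.03)<.05);Q=P[r][:,:2].astype(np.float32)
    b=cv2.minAreaRect(Q);d=np.array(ax[n])-b[0];print(n,b,len(Q),'dir',np.degrees(np.arctan2(d[1],d[0])))
c=c0;P=pts(c);Z=P[...,2];m=(c['color'].min(-1)>150)&(Z>.084)&(Z<.098)&(abs(P[...,0]-.53)<.12)&(abs(P[...,1]+.017)<.12)
k,l,s,ce=cv2.connectedComponentsWithStats(m.astype(np.uint8))
for i in range(1,k):
    if s[i,4]>20:
        q=np.median(P[l==i],0);print(s[i,4],ce[i].round(),q.round(4),np.degrees(np.arctan2(q[1]+.0184,q[0]-.5293)))
E
```

```text
side ((0.3451635539531708, -0.03436405211687088), (0.04367772117257118, 0.05153308063745499), 1.9656389951705933) 229 dir 4.95497466071382
side_now ((0.34419888257980347, -0.0333867073059082), (0.04312048852443695, 0.053721074014902115), 5.473886013031006) 228 dir 4.628854412972987
top ((0.33698606491088867, -0.030883310362696648), (0.05990513414144516, 0.05051669105887413), 7.594657897949219) 186 dir 4.932498474073429
62 [288. 199.] [0.4792 0.0487 0.0893] 126.74523440249939
61 [338. 209.] [ 0.6133 -0.0098  0.0895] 5.8267402062221425
181 [276. 218.] [ 0.4453 -0.0277  0.0934] -173.69793388976902
83 [330. 231.] [ 0.5786 -0.0875  0.0893] -54.472276264313706
85 [297. 237.] [ 0.4949 -0.0967  0.0894] -113.73366492635161
```

View pics/s5c.png

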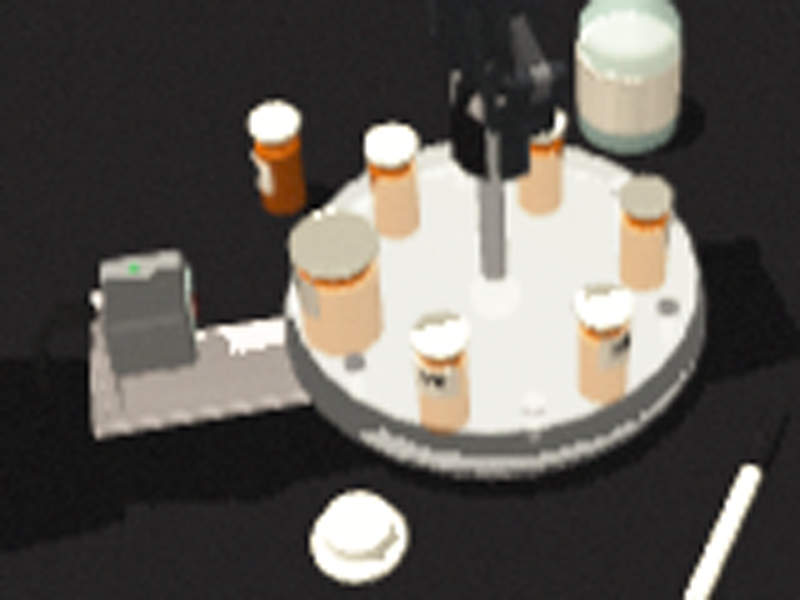

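The side crop shows the jar (335,285) facing the reader (150,310), with the bystanders untouched. About 1° is left to turn.

To row units: 0.018 rad is 0.0057.

>>> move_arm(
  plan=[
    {"delta_pos": [0,0,0.0005],"turn": [0,0,0.0032],"fingers": 1},
    {"delta_pos": [0,0,0.0005],"turn": [0,0,0.0057],"fingers": 1},
    {"delta_pos": [0,0,0.0005],"turn": [0,0,0.0057],"fingers": 1},
    {"delta_pos": [0,0,0.0005],"turn": [0,0,0.0057],"fingers": 1},
    {"delta_pos": [0,0,0.0005],"turn": [0,0,0.0057],"fingers": 1},
    {"delta_pos": [0,0,0.0005],"turn": [0,0,0.0057],"fingers": 1},
  ],
)

```text
clock: 10.07
position: [0.5307, -0.0155, 0.146]
ee_rot: [0.99, 0.143, 0.0, 0.0]
ft_force: [2.2, -4.8, -5.9]
grip_width: 0.427
grasp_force: 66.0
```

```bash
sed -i 's/ax=np.array.*/ax=np.array([.531,-.0164])/' ang.py; python3 ang.py
```

```text
{'clock': 10.075, 'position': [0.5307, -0.0155, 0.146], 'ee_rot': [0.9897, 0.1433, 0.0002, 0.0004], 'ft_force': [2.1541, -4.8196, -5.946], 'torque': [-0.9978, -0.5269, -0.0411], 'joint_pos': [0.442, 0.2536, -0.5649, 1.8053, 0.1503, 1.1249, -1.4567], 'grip_width': 0.4267, 'grasp_force': 66.0166}
top 72 [0.5664 0.0634 0.0894] 66.1
top 77 [0.4819 0.0556 0.0896] 124.3
wrist 1858 [ 0.6152 -0.0091  0.0892] 4.9
wrist 1700 [0.567  0.0598 0.089 ] 64.7
wrist 1527 [ 0.5795 -0.0851  0.0891] -54.8
wrist 1256 [0.4832 0.0526 0.0889] 124.7
wrist 1148 [ 0.4472 -0.0238  0.0931] -174.9
centre [ 0.53117725 -0.01640246]
```

The jar's direction is now about −175.1°, which matches the reader's. The stopper is home and the grip on the knob is firm.

```bash
python3 -c "from workcell import hand_in; print(hand_in())"
```

```text
the job is handed in; nothing more can be done
None
```

The job is handed in: I pressed the stopper fully home first, then turned the wide jar's label to face the reader (within about 1° by my camera measurements), and the gripper is still holding the knob at about 66 N.

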